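# Load the wiping-paper roll onto the bench caddy's spindle and wheel the caddy to its mark

### The job

Take the white paper roll out of the stock tray and lower it, without dropping it, over the upright spindle of the small wheeled caddy until it sits fully down on the spindle's foot. Then push the caddy along the bench on its wheels, so that its castors swing round and trail straight behind, and steer it to stand with its deck squarely within the yellow tape corners. The tin and the jar must ride upright on the caddy, and everything else on the bench stays as it is.

Things in the scene. Friction and masses are not known exactly. Their poses are not given: they have to be found in the camera images.
- roll_center (a point): Centre (half-way up, on the axis) of the white paper roll to be mounted: an upright cylinder 64 mm in diameter and 90 mm tall, 0.2 kg, with a straight bore 24 mm in diameter right through it and a brown cardboard core lining. Its z axis is the roll's axis. It starts standing on end in one of the three places of the tray; its underside is then 6 mm above the bench.
- tray: Shallow fixed wooden stock tray, 320 mm (its x) by 115 mm (its y), rim 18 mm high, wall and floor 6 mm; origin at the centre of its underside. Three things 62 to 64 mm wide stand in a row along its x axis at x = -100, 0 and +100 mm (each within 5 mm), so there is room for fingers on the two sides across the row (along y), the rim there standing 51 to 57 mm from the row's middle line.
- kraft_center (a point): Centre (half-way up) of the brown kraft-paper roll in the tray, 64 mm in diameter, 78 mm tall. Not wanted; leave it.
- tray_tin_center (a point): Centre (half-way up) of the tin with a green band in the tray, 62 mm in diameter, 70 mm tall. Leave it.
- caddy: The wheeled caddy, 0.9 kg empty. Origin on the bench under the centre of its deck; x points forward, the way it is pushed (at the start roughly -y of the world), y to its left, z up. Plywood deck 200 mm (x) by 150 mm (y), top 48 mm above the bench, rim 10 mm high. Four swivel castors: wheels 25 mm in diameter, pins at x = +-78, y = +-52 mm.
- deck_center (a point): Centre of the top of the caddy's deck, 48 mm above the bench. The caddy rolls easily (about 1 N) and moves if nudged; pushed at 0.1 m/s and let go it coasts about 1 cm. Two fingertips held wide apart against its push bar turn it as they turn, by at most about 0.15 rad in 30 mm of travel.
- spindle_foot (a point): Top centre of the round foot plate (52 mm in diameter, 4 mm thick) at the root of the caddy's upright steel spindle, 45 mm ahead of the deck's centre (caddy x = +45 mm, y = 0, z = 52 mm above the bench). The mounted roll stands on this plate, its centre then 45 mm above this point.
- spindle_tip (a point): Top of the spindle, 96 mm above its foot (148 mm above the bench). The spindle is 18 mm in diameter for 78 mm, then tapers to 7 mm at the top. It stands 6 mm proud of a mounted roll.
- handle_mid (a point): Middle of the caddy's push bar, a round steel bar 12 mm in diameter across the back of the caddy: caddy x = -118 mm, 105 mm above the bench (top at 111 mm), 130 mm long along caddy y, carried by an upright of the same thickness at each end; open space behind, before and below it. Push it forward from behind anywhere along its length.
- mark_center (a point): Centre, on the bench, of the parking mark: four L-shaped yellow tape corners whose inner edges bound a rectangle 230 mm (its x) by 180 mm (its y). Its x axis is the direction in which the caddy should head when parked (roughly -y of the world). The deck's centre belongs over this point.
- deck_tin_center (a point): Centre (half-way up) of the dark red-banded tin riding on the deck, 52 mm in diameter, 52 mm tall; it and the jar stand side by side behind the spindle, at caddy x = -48 mm, y = +36 or -36 mm.
- deck_jar_center (a point): Centre (half-way up) of the amber glass jar with a black cap riding on the deck, 48 mm in diameter, about 58 mm tall.
- bowl_center (a point): Centre (31 mm up) of the red lacquer bowl, 100 mm in diameter and 62 mm tall, standing to the left of the parking mark (mark y about +166 mm, x from -100 to +40 mm). Leave it.
- side_tin_center (a point): Centre (half-way up) of the cream-banded tin, 72 mm in diameter and 85 mm tall, standing to the right of the parking mark (mark y about -152 mm, x from -100 to +40 mm), so that the way into the mark is a gap between it and the bowl. Leave it.
- castor_fl_axle (a point): Centre of the wheel of the front left castor, 12.5 mm above the bench. It swings freely on a circle of 14 mm about the castor's upright pin (caddy x = 78 mm, y = 52 mm) and is drawn to the side away from the motion: trailing straight it lies at caddy x = 64 mm. Starts in any direction.
- castor_fr_axle (a point): Centre of the wheel of the front right castor, 12.5 mm above the bench. It swings freely on a circle of 14 mm about the castor's upright pin (caddy x = 78 mm, y = -52 mm) and is drawn to the side away from the motion: trailing straight it lies at caddy x = 64 mm. Starts in any direction.
- castor_rl_axle (a point): Centre of the wheel of the rear left castor, 12.5 mm above the bench. It swings freely on a circle of 14 mm about the castor's upright pin (caddy x = -78 mm, y = 52 mm) and is drawn to the side away from the motion: trailing straight it lies at caddy x = -92 mm. Starts in any direction.
- castor_rr_axle (a point): Centre of the wheel of the rear right castor, 12.5 mm above the bench. It swings freely on a circle of 14 mm about the castor's upright pin (caddy x = -78 mm, y = -52 mm) and is drawn to the side away from the motion: trailing straight it lies at caddy x = -92 mm. Starts in any direction.
There are look-alikes about, which are no part of the job. Leave any purple look-alike of the part that bears roll_center alone. Leave any purple look-alike of the part that bears deck_tin_center alone.

How it is judged (in metres and radians):
On the way, in this order (a step that is already met when the one before it is completed fails the run):
1. the white roll sits fully down on the spindle's foot, let go (horizontal distance between roll_center and spindle_foot below 0.007 m and z of roll_center in the frame of spindle_foot between 0.04 and 0.0485 m and angle between roll_center's own z axis and vertical below 0.1 rad and contact force between roll and the fingers below 0.2 N), for 0.2 s.
2. the caddy, pushed at least 8 cm on its way, has all four castors trailing within about 24 degrees of straight behind (x of each of castor_fl_axle, castor_fr_axle in the frame of caddy below 0.0652 m and x of each of castor_rl_axle, castor_rr_axle in the frame of caddy below -0.0908 m and distance of caddy from where it was at the start of the episode above 0.08 m), for 0.1 s.
At the end, for the whole second after the job is handed in: The white roll is fully down on the spindle's foot (within 3.5 mm) and upright; the caddy stands still with its deck centre within 22 mm of the mark's centre and square to it within 8.5 degrees; the tin and the jar stand upright on its deck (horizontal distance between roll_center and spindle_foot below 0.007 m and z of roll_center in the frame of spindle_foot between 0.04 and 0.0485 m and angle between roll_center's own z axis and vertical below 0.1 rad and horizontal distance between caddy and mark_center below 0.022 m and angle between the x axis of caddy and the x axis of mark_center, either way round below 0.15 rad and linear speed of caddy below 0.02 m/s and linear speed of roll below 0.03 m/s and z of each of deck_tin_center, deck_jar_center in the frame of caddy above 0.066 m and angle between each of deck_tin_center, deck_jar_center's own z axis and vertical below 0.15 rad); the robot touches nothing.
It fails at once if something else on the bench was shifted by more than 25 mm or tipped over ((distance of kraft_center from where it was at the start of the episode above 0.025 m or angle between kraft_center's own z axis and vertical above 0.35 rad) or (distance of tray_tin_center from where it was at the start of the episode above 0.025 m or angle between tray_tin_center's own z axis and vertical above 0.35 rad) or (distance of bowl_center from where it was at the start of the episode above 0.025 m or angle between bowl_center's own z axis and vertical above 0.35 rad) or (distance of side_tin_center from where it was at the start of the episode above 0.025 m or angle between side_tin_center's own z axis and vertical above 0.35 rad)).
It fails at once if the tin or the jar on the caddy was tipped over or fell off (angle between any of deck_tin_center, deck_jar_center's own z axis and vertical above 0.4 rad or height (world z) of any of deck_tin_center, deck_jar_center below 0.055 m).
It fails at once if the caddy was lifted or tipped off its wheels (height (world z) of caddy above 0.015 m or angle between caddy's own z axis and vertical above 0.15 rad).
It fails at once if the roll was dropped down the spindle (from more than about 2 cm) (horizontal distance between roll_center and spindle_foot below 0.015 m and linear speed of roll above 0.6 m/s).
It also fails if it takes over 64 s, if anything falls off the work surface, if the arm or the gripper's body presses on something with over 40 N, if the wrist force passes 120 N, or if a joint passes its speed limit or range.

### The arm

A 6-joint arm with a two-finger parallel gripper is mounted at the origin on the work surface. World frame = base frame: x ahead of the robot, y to its left, z up, the work surface at z = 0. Lengths are in m, angles in degrees, forces in N, time in s.
With the tool pointing down it reaches from about 0.35 to 0.875 m from the base axis. Payload 4.2 kg.
Tool frame: the origin (TCP) lies midway between the tips of the shut fingers; the grasp point (between the pads) lies 19 mm behind it; z points along the fingers, y is the line along which they close (so a half turn about z gives the same grasp; the last joint's range is limited). The gripper opens to 87 mm and grips with 3 to 60 N. Pads are 19 mm wide; open, the fingers measure 117 mm over their backs; the gripper's body (75 mm by 190 mm) begins 51 mm behind the grasp point.
Start: joints at [-61.329, 22.042, 0.453, 0, -68.411, -14.817], TCP at [0.15, -0.607, 0.223] pointing down, gripper open.
Joint ranges: [-179.83, 179.83], [-69.29, 118.12], [-61.27, 80.66], [-181.25, 117.63], [-171.15, -9.14], [-177.46, 177.46]. Speed limits (degrees/s): [159.86, 159.86, 180, 180, 180, 180].

### API

Orientations are given as [roll, pitch, yaw] about the fixed x, y, z axes, in that order (R = Rz(yaw) Ry(pitch) Rx(roll)).
In Python, from workcell import env gives the robot as it stands. The module is installed in compiled form; this text tells all that it offers. Calls block until the motion is done:
- env.goto(position, orientation): joint-space move of the TCP to a pose.
- env.move_straight(position, rotation=None, rate=0.15, force_limit=None): straight line of the TCP; rotation=None keeps the orientation; rate is the mean speed in m/s. With force_limit (N) it stops when the force on the tool has changed by that much, and returns True; else False.
- env.set_joints(angles): joint-space move.
- env.gripper_to(opening, grasp_force=None): opening from 0.0 (shut) to 1.0 (fully open); grasp_force is the grip in N (None keeps the last); returns when the fingers have stopped.
- env.dwell(seconds).
- env.inverse_kinematics(position, orientation): joint angles nearest the present ones, or None.
- env.read_state(): the state.
- env.grab_frame(name): name is "scene" or "side" or "wrist"; returns a dict with "image" (400x640x3 uint8, blue, green, red), "fx", "fy", "cx", "cy" (pixels), "position" and "orientation" of the camera in the world. Camera axes: x right, y up, looking along -z (the intrinsics and any distortion apply to the point x, -y, -z); pixel columns grow to the right and rows downward; lengths in m; the calibration is good to about 2 mm. A picture is of the moment at which its call begins. There is no depth.
A pose or a line that the arm cannot do raises env.Unreachable and nothing moves.
- env.close_job(): hands the job in; it is judged then, once.
Trained networks look in a picture, given as the dict that the camera call returned (one of the last four; its "shot" number tells which), for a name from the list of things; names that differ only in an ending like _2 or _b are one class to them, and where a whole thing is asked for, a point or a joint stands for the part that bears it (a point fixed in the world has none). Each returns a list of dicts, best first, with "score" (0 to 1); they miss things now and then, are a little off and sometimes report something else, mostly with a low value. They report only what shows in the picture. A call takes as long as a camera call. They do not tell look-alikes from the thing itself.
- env.search_frame(picture, thing): "xyz" ([x, y, z] in m, in world coordinates, good to about 4 mm: the middle of the surface that is visible of it).
- env.trace(picture, thing): "mask" (400x640 bool, what is visible of it).
The state is a dict: "clock": time; "joint_positions": joint angles; "qvel": joint speeds; "joint_torque": joint torques, N m; "position": TCP position; "tool_rot": TCP orientation; "force": force on the tool from outside, world axes, zero at the start; "wrist_torque": the same for the moment, N m; "opening": opening from 0.0 (shut) to 1.0 (fully open); "finger_force": force on a finger pad.
Only numpy, scipy, OpenCV 4.12 (cv2) and the standard library are available. Lean on these libraries where they do the work, as an engineer would, in place of code of your own. Each camera call takes 0.05 s, during which the arm holds its last target. There are 200 camera calls.

## Working session

There is one attempt and no reset: what is moved stays moved. The work goes in short steps, each a Python script; the robot and the scene stay as the last script left them, time stands still between calls to the robot, and variables do not carry over. Pictures are saved under pics/ and viewed, at most 10 in all, crops included, and the job is handed in when it is done.

```bash
mkdir -p pics
cat > h.py <<'E'
import numpy as np, cv2
from workcell import env
from scipy.spatial.transform import Rotation as R
def axes(f):
    o=np.array(f["orientation"],float)
    return o if o.shape==(3,3) else R.from_euler('xyz',o,degrees=True).as_matrix()
def pix2z(f,u,v,z):
    d=axes(f)@np.array([(u-f["cx"])/f["fx"],-(v-f["cy"])/f["fy"],-1.])
    p=np.array(f["position"]); return p+d*(z-p[2])/d[2]
def proj(f,P):
    c=axes(f).T@(np.array(P)-np.array(f["position"]))
    return np.array([f["cx"]+f["fx"]*c[0]/-c[2], f["cy"]-f["fy"]*c[1]/-c[2]])
E
python3 - <<'E'
from h import *
fs={n:env.grab_frame(n) for n in("scene","side")}
for n,f in fs.items():
    cv2.imwrite(f"pics/{n}0.png",f["image"]); print(n,{k:v for k,v in f.items() if k!="image"})
    for t in "roll_center tray kraft_center tray_tin_center caddy deck_center spindle_foot spindle_tip handle_mid mark_center deck_tin_center deck_jar_center bowl_center side_tin_center".split():
        for r in env.search_frame(f,t)[:3]:
            if r["score"]>.3: print(n,t,np.round(r["xyz"],3),round(r["score"],2),proj(f,r["xyz"]).round())
print(env.read_state())
E
```

```text
scene {'fx': 454.38710111739783, 'fy': 454.38710111739783, 'cx': 319.84338613963894, 'cy': 193.45956789890988, 'position': array([ 1.21488948, -0.68634508,  0.93812642]), 'orientation': array([52.39430609, -0.05262688, 39.65207049]), 'shot': 1}
scene roll_center [0.521 0.561 0.064] 0.76 [392. 148.]
scene roll_center [0.494 0.35  0.07 ] 0.62 [351. 170.]
scene tray [0.496 0.359 0.009] 0.75 [353. 183.]
scene kraft_center [0.416 0.288 0.062] 0.81 [322. 171.]
scene tray_tin_center [0.575 0.412 0.056] 0.72 [381. 174.]
scene tray_tin_center [ 0.684 -0.232  0.041] 0.42 [270. 314.]
scene caddy [ 0.54  -0.008  0.046] 0.98 [289. 237.]
scene deck_center [ 0.543 -0.013  0.047] 0.59 [289. 238.]
scene spindle_foot [ 0.54  -0.009  0.048] 0.83 [289. 237.]
scene spindle_tip [ 0.543 -0.006  0.049] 0.79 [290. 237.]
scene handle_mid [ 0.534 -0.013  0.05 ] 0.78 [286. 236.]
scene mark_center [ 0.587 -0.368  0.001] 0.61 [202. 340.]
scene deck_tin_center [0.552 0.068 0.089] 0.98 [309. 214.]
scene deck_tin_center [0.703 0.006 0.049] 0.59 [337. 260.]
scene deck_jar_center [0.492 0.049 0.095] 0.78 [290. 208.]
s
[... 1412 characters left out ...]
8. 178.]
{'clock': 1.5, 'joint_positions': array([-6.13297315e+01,  2.20413516e+01,  4.53280271e-01, -6.36636946e-04,
       -6.84088211e+01, -1.48166911e+01]), 'qvel': array([-0.07777126, -0.04069645,  0.01307773, -0.00422349, -0.02788615,
        0.08615252]), 'joint_torque': array([ 2.28019894e-04, -3.90466118e+01,  1.87620503e+01,  4.22447026e+00,
        1.54129911e-02, -1.73557305e-05]), 'position': array([ 0.14968119, -0.60680628,  0.22255636]), 'tool_rot': array([-1.79997147e+02,  1.36697114e-03, -1.66146657e+02]), 'force': array([ 0.16562552,  0.77762056, -0.45299061]), 'wrist_torque': array([ 0.02656735, -0.01829343,  0.00224346]), 'finger_force': 0.0, 'opening': 1.002954663757451}
```

Run:
```python
import cv2
a=cv2.imread("pics/scene0.png")[100:400,130:530]; cv2.imwrite("pics/scene0z.png",cv2.resize(a,None,fx=2,fy=2,interpolation=cv2.INTER_CUBIC))
a=cv2.imread("pics/side0.png")[130:350,190:450]; cv2.imwrite("pics/side0z.png",cv2.resize(a,None,fx=2.7,fy=2.7,interpolation=cv2.INTER_CUBIC))
```

```text
(no output)
```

View pics/scene0z.png

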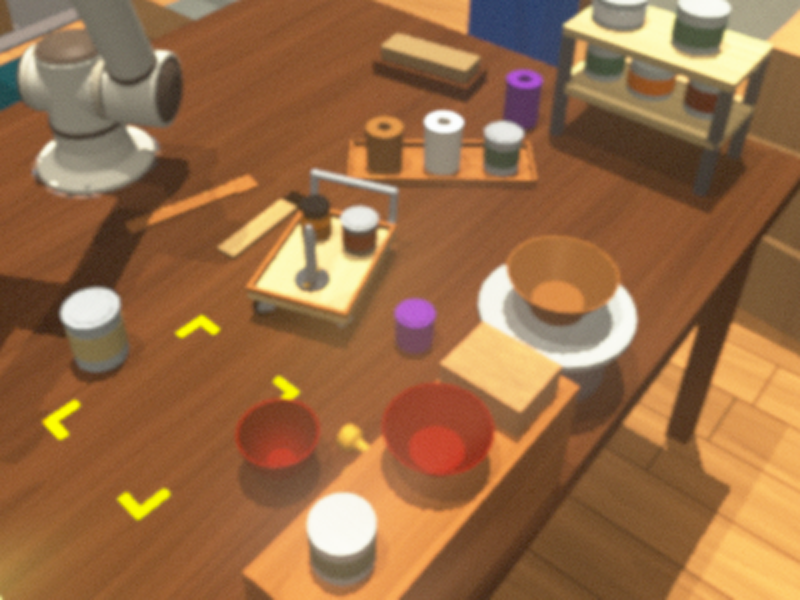

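View pics/side0z.png

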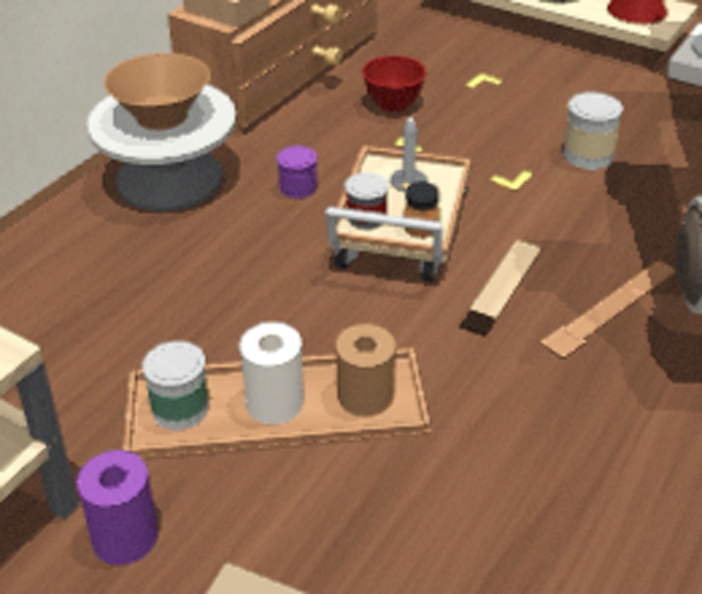

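The white roll stands mid-tray (scene crop (443,142), full-frame (351,171)). The purple cylinder at crop (522,100) is a look-alike of it, and the purple tin at crop (415,325) is a look-alike of the deck tin. The white roll matches by its colour and its place in the middle of the tray. I'll confirm it from near in a wrist crop.

Run:
```python
from h import *
def see(name,things):
    f=env.grab_frame("wrist"); cv2.imwrite(f"pics/{name}.png",f["image"])
    print(name,f["position"],f["orientation"],f["fx"],f["cx"],f["cy"])
    for t in things:
        for r in env.search_frame(f,t)[:2]:
            if r["score"]>.3: print(t,np.round(r["xyz"],3),round(r["score"],2),proj(f,r["xyz"]).round())
for psi in(-142,38):
    print(psi,env.inverse_kinematics([.481,.365,.33],[180,0,psi]))
env.goto([.52,.0,.40],[180,0,-90]); see("w_caddy",["deck_center","deck_tin_center","deck_jar_center","spindle_tip","spindle_foot","handle_mid"])
env.goto([.481,.365,.33],[180,0,-142]); see("w_tray",["roll_center","kraft_center","tray_tin_center"])
print(env.read_state()["clock"],env.read_state()["position"])
a=cv2.imread("pics/w_caddy.png");b=cv2.imread("pics/w_tray.png")
cv2.imwrite("pics/w1.png",cv2.resize(np.vstack([a,b]),None,fx=.75,fy=.75))
```

```text
-142 [ 5.25388605e+01  1.70260738e+01  8.26044756e+00 -2.54444375e-14
 -8.12343737e+01 -1.04538861e+02]
38 [ 5.25388605e+01  1.70260738e+01  8.26044756e+00  2.54444375e-14
 -8.12343737e+01  7.54611395e+01]
w_caddy [ 0.51882555 -0.07303745  0.56208988] [-1.55343018e+01  2.09226722e-03  1.79937653e+02] 355.8050234940944 320.71490827010126 200.1417923986589
deck_center [0.519 0.016 0.048] 0.82 [321. 165.]
deck_tin_center [0.545 0.072 0.104] 0.74 [302. 213.]
deck_tin_center [0.41  0.28  0.043] 0.37 [386. 321.]
deck_jar_center [0.474 0.053 0.102] 0.96 [355. 198.]
deck_jar_center [0.545 0.07  0.102] 0.74 [302. 211.]
spindle_tip [0.523 0.008 0.044] 0.89 [318. 159.]
spindle_foot [0.519 0.01  0.047] 0.72 [321. 161.]
handle_mid [0.52  0.01  0.049] 0.7 [320. 161.]
w_tray [0.42244143 0.32014035 0.49264843] [-1.55838926e+01  4.28603896e-03  1.27994095e+02] 355.8050234940944 320.71490827010126 200.1417923986589
roll_center [0.478 0.368 0.092] 0.67 [324. 167.]
roll_center [0.476 0.572 0.015] 0.6 [436. 243.]
kraft_center [0.402 0.306 0.082] 0.64 [322.  77.]
kraft_center [0.479 0.368 0.093] 0.49 [323. 169.]
tray_tin_center [0.557 0.426 0.077] 0.57 [321. 243.]
6.0333 [0.48149338 0.36417951 0.33045042]
```

View pics/w1.png

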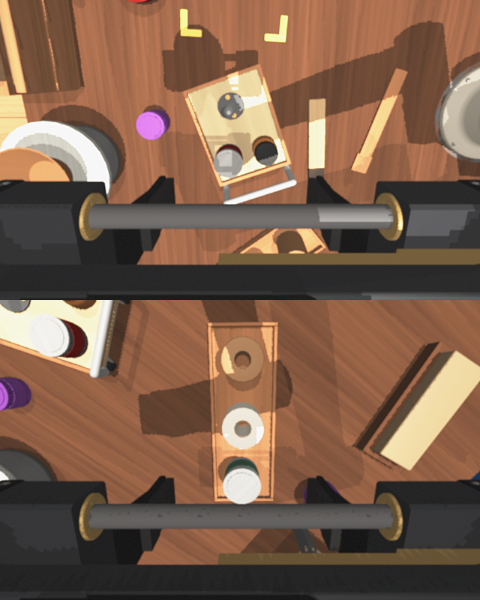

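The wrist picture shows the white roll in the tray's middle place at full pixels (323,171), with its bore up and kraft roll and green tin either side. The caddy heads about -72°, with spindle, tin, jar and push bar visible. I'll enlarge both for precision.

Run:
```python
import cv2,numpy as np
a=cv2.imread("pics/w_caddy.png")[75:285,230:410];b=cv2.imread("pics/w_tray.png")[120:225,270:380]
a=cv2.resize(a,None,fx=2.85,fy=2.85,interpolation=cv2.INTER_CUBIC);b=cv2.resize(b,None,fx=2.5,fy=2.5,interpolation=cv2.INTER_CUBIC)
c=np.zeros((600,800,3),np.uint8);c[:a.shape[0],:a.shape[1]]=a;c[:b.shape[0],520:520+b.shape[1]]=b;cv2.imwrite("pics/z1.png",c)
```

```text
(no output)
```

View pics/z1.png

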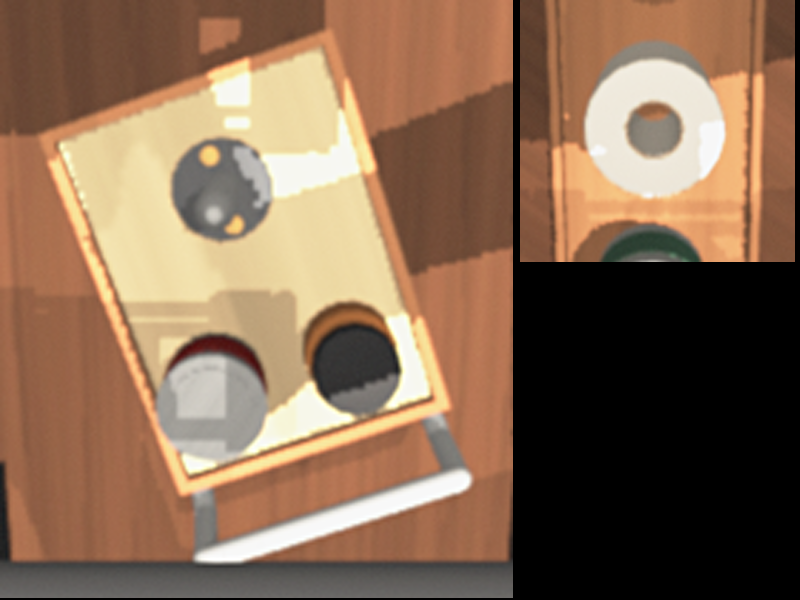

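Crop: the white roll's ring is at (655,127) with its bore open, so it is the wanted roll. The foot disc is at (222,189), the spindle tip at (213,215), and the rim corners at (42,138), (332,30), (183,494) and (448,412).

Run:
```python
from h import *
C=dict(fx=355.805,fy=355.805,cx=320.715,cy=200.142)
fc=dict(C,position=[0.51882555,-0.07303745,0.56208988],orientation=[-15.5343018,0.00209,179.937653])
ft=dict(C,position=[0.42244143,0.32014035,0.49264843],orientation=[-15.5838926,.004286,127.994095])
g=lambda x,y,z:pix2z(fc,230+x/2.85,75+y/2.85,z)
print("roll",pix2z(ft,324,170.8,.096))
print("foot",g(222,189,.052),"tip",g(213,215,.148))
c=[g(*p,.058) for p in((42,138),(332,30),(183,494),(448,412))]
fl,fr,rl,rr=c; h=(fl+fr-rl-rr)/2; print("len",np.linalg.norm(h),np.linalg.norm(fl-fr),"yaw",np.degrees(np.arctan2(h[1],h[0])),"ctr",sum(c)/4)
w=(fl+rl-fr-rr);print("yaw2",np.degrees(np.arctan2(w[1],w[0]))-90)
a,b=g(200,552,.111),g(466,480,.111);print("bar",(a+b)/2,a,b)
# mark from scene corners (crop/2+offset), outer vs inner: L vertices inner
fs=dict(fx=454.387,fy=454.387,cx=319.843,cy=193.46,position=[1.21488948,-.68634508,.93812642],orientation=[52.39430609,-.05262688,39.65207049])
for p in((200,318),(300,392),(46,420),(135,515)): print("mk",pix2z(fs,130+p[0]/2,100+p[1]/2,0))
```

```text
roll [0.48019485 0.3699308  0.096     ]
foot [ 0.53714203 -0.01812692  0.052     ] tip [ 0.53747982 -0.01793898  0.148     ]
len 0.19955040907153043 0.14887181897688448 yaw -71.14664655632235 ctr [0.52191627 0.0259552  0.058     ]
yaw2 -71.05854902715816
bar [0.4837747  0.13243242 0.111     ] [0.54764265 0.15122958 0.111     ] [0.41990676 0.11363526 0.111     ]
mk [ 0.43674229 -0.14723245  0.        ]
mk [ 6.38734379e-01 -1.53195336e-01 -1.11022302e-16]
mk [ 0.4219642  -0.39164203  0.        ]
mk [ 0.61670008 -0.40478527  0.        ]
```

Run:
```python
from h import *
P=[.480,.370]; o=[180,0,-142]
env.goto(P+[.16],o)
print(env.move_straight(P+[.060],rate=.1,force_limit=10))
env.gripper_to(0.0,grasp_force=25); s=env.read_state(); print(s["opening"],s["finger_force"],s["position"])
env.move_straight(P+[.26],rate=.2)
o=[180,0,-71]; T=[.5373,-.018]
print(env.inverse_kinematics(T+[.27],o))
env.goto(T+[.27],o); s=env.read_state(); print(s["clock"],s["opening"],s["finger_force"],s["position"],s["tool_rot"])
ims=[]
for n in("scene","side","wrist"):
    f=env.grab_frame(n)
    cv2.imwrite(f"pics/{n}1.png",f["image"])
    if n!="wrist":
        r=env.search_frame(f,"roll_center"); print(n,[(np.round(q["xyz"],3),q["score"]) for q in r[:2]])
    q=proj(f,T+[.2 if n!="wrist" else .26]).astype(int); print(n,q,proj(f,T+[.216]),proj(f,T+[.148]),proj(f,T+[.306]))
    x=min(max(q[0]-65,0),510);y=min(max(q[1]-90,0),200)
    ims.append(cv2.resize(f["image"][y:y+200,x:x+130],None,fx=2,fy=2,interpolation=cv2.INTER_CUBIC)); print(x,y)
cv2.imwrite("pics/z2.png",np.hstack(ims))
```

```text
False
0.7251659552591165 24.994298831866217 [0.48018645 0.37002616 0.06033286]
[ 15.37354156  11.69225227  -7.30657021   0.         -71.00117752
   3.62645844]
11.2583 0.7269641855671065 24.993543310231416 [ 0.53736752 -0.01759602  0.2696937 ] [ 1.79977785e+02  9.03444333e-03 -7.09912052e+01]
scene [(array([0.522, 0.562, 0.066]), 0.8), (array([ 0.556, -0.034,  0.277]), 0.79)]
scene [283 196] [283.25983658 191.23033292] [284.4686678  211.16925211] [281.5241112  162.60062238]
218 106
side [(array([0.492, 0.596, 0.072]), 0.89), (array([0.524, 0.001, 0.268]), 0.57)]
side [342 160] [342.31923926 156.62387532] [341.80625337 173.72578698] [343.04685283 132.36671127]
277 70
wrist [319 244] [319.98854829 217.49935178] [320.19947712 191.5013155 ] [319.40752901 289.11289268]
254 154
```

View pics/z2.png

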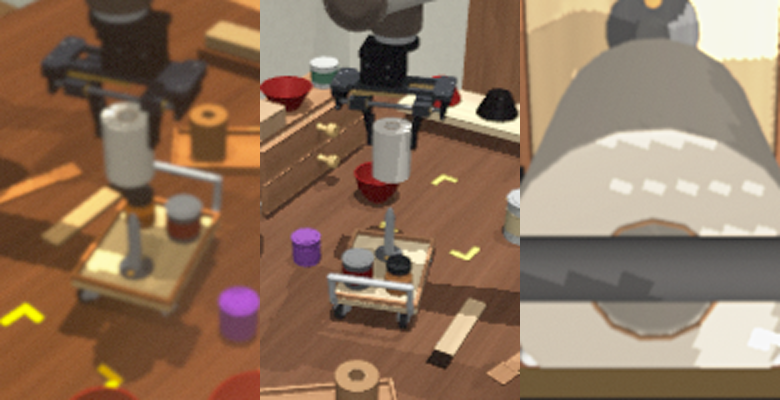

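Scene and side crops show the roll hanging upright in line with the spindle. The wrist crop has the bore about 1–2 mm back of nominal, so I'll shift 1 mm forward and lower with a force guard.

Run:
```python
from h import *
T=[.5376,-.019]
env.move_straight(T+[.21],rate=.15)
f0=env.read_state()["force"]
for z in(.17,.13,.1075):
    r=env.move_straight(T+[z],rate=.06,force_limit=6); s=env.read_state(); print(z,r,s["position"],s["force"]-f0)
    if r: break
```

```text
0.17 False [ 0.53793165 -0.01900208  0.17019881] [ 0.37408556 -0.13459593 -0.97822105]
0.13 False [ 0.53793858 -0.01896966  0.13017854] [-0.74196599 -0.37178001 -0.35656113]
0.1075 True [ 0.53690852 -0.01914811  0.10596174] [-0.88858163 -0.2021825   5.52398199]
```

Run:
```python
from h import *
env.gripper_to(1.0); s=env.read_state(); print(s["finger_force"])
p=list(s["position"][:2])
env.move_straight(p+[.24],rate=.15)
env.goto([.53,-.09,.44],[180,0,-90])
f=env.grab_frame("wrist"); cv2.imwrite("pics/w3.png",f["image"]); print(f)if 0 else print(f["position"],f["orientation"])
for t in("roll_center","bowl_center","side_tin_center","mark_center"):
    for r in env.search_frame(f,t)[:2]: print(t,np.round(r["xyz"],3),round(r["score"],2))
print(env.read_state()["clock"])
cv2.imwrite("pics/z3.png",cv2.resize(f["image"][0:290,100:540],None,fx=1.8,fy=1.8,interpolation=cv2.INTER_CUBIC))
```

```text
0.0
[ 0.5292091  -0.162101    0.59993794] [ -15.59213381   -0.19289859 -179.95974042]
roll_center [ 0.705 -0.25   0.029] 0.72
roll_center [ 0.535 -0.028  0.141] 0.62
bowl_center [ 0.706 -0.252  0.029] 0.79
side_tin_center [ 0.387 -0.264  0.088] 0.79
mark_center [ 0.594 -0.163 -0.002] 0.77
17.0333
```

View pics/z3.png

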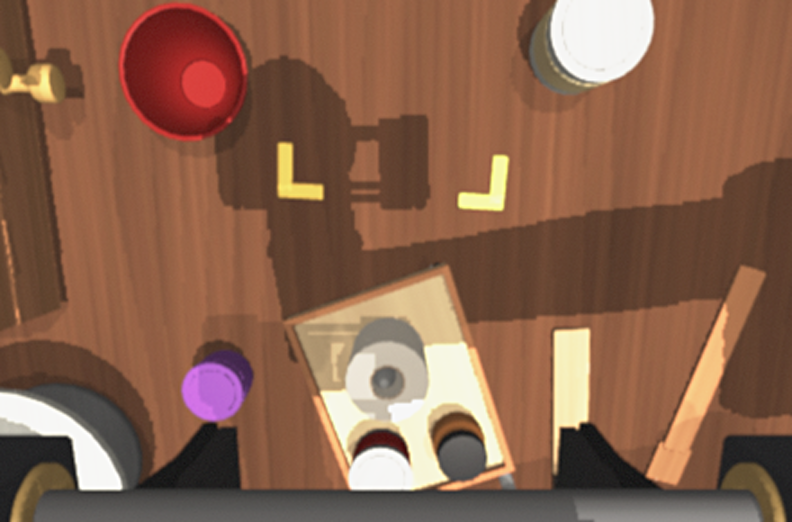

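Picture: the roll is mounted at crop (387,380) with the spindle tip proud in its bore, the tin and jar are upright, and the rear tape corners are at (285,190) and (495,200). Next I'll measure the mark from above and re-measure the caddy.

```bash
cat >> h.py <<'E'
def mark(f,box=(.35,.7,-.5,-.1)):
    hsv=cv2.cvtColor(f["image"],cv2.COLOR_BGR2HSV); m=cv2.inRange(hsv,(22,120,120),(34,255,255))
    v,u=np.nonzero(m); P=np.array([pix2z(f,a,b,0)[:2] for a,b in zip(u,v)])
    k=(P[:,0]>box[0])&(P[:,0]<box[1])&(P[:,1]>box[2])&(P[:,1]<box[3]); m[v[~k],u[~k]]=0
    m=cv2.morphologyEx(m,cv2.MORPH_OPEN,np.ones((2,2),np.uint8))
    n,l,st,ce=cv2.connectedComponentsWithStats(m); print([(s[4],c.round()) for s,c in zip(st[1:],ce[1:]) if s[4]>15])
    m[np.isin(l,[i for i in range(1,n) if st[i,4]<=15])]=0
    v,u=np.nonzero(m); P=np.array([pix2z(f,a,b,0)[:2] for a,b in zip(u,v)],np.float32)
    return cv2.minAreaRect(P*1000)
E
python3 - <<'E'
from h import *
C=dict(fx=355.805,fy=355.805,cx=320.715,cy=200.142,position=[.5292091,-.162101,.59993794],orientation=[-15.59213,-.1929,-179.95974])
g=lambda x,y,z:pix2z(C,100+x/1.8,y/1.8,z)
fl,fr,rr=g(287,322,.058),g(446,265,.058),g(514,468,.058); h=fr-rr
print("caddy",(fl+rr)/2,np.degrees(np.arctan2(h[1],h[0])),np.linalg.norm(h),"roll",g(386,378,.142))
env.goto([.53,-.28,.44],[180,0,-90])
f=env.grab_frame("wrist"); cv2.imwrite("pics/w4.png",f["image"])
print(mark(f)); 
for t in("bowl_center","side_tin_center"):
    for r in env.search_frame(f,t)[:1]: print(t,np.round(r["xyz"],3),round(r["score"],2))
print(env.read_state()["clock"])
E
```

```text
caddy [0.52104752 0.02357244 0.058     ] -70.33740856109767 0.19819420111416827 roll [ 0.53601157 -0.0205311   0.142     ]
[(np.int32(325), array([272.,  80.])), (np.int32(26), array([265., 199.])), (np.int32(108), array([374., 210.]))]
((524.4349365234375, -276.6329040527344), (240.5780792236328, 202.43716430664062), 87.06085968017578)
bowl_center [ 0.703 -0.236  0.031] 0.88
side_tin_center [ 0.383 -0.276  0.084] 0.68
17.9667
```

Run:
```python
import cv2
a=cv2.imread("pics/w4.png")[20:270,180:480]
h=cv2.cvtColor(a,cv2.COLOR_BGR2HSV); cv2.imwrite("pics/z4.png",cv2.resize(a,None,fx=2.3,fy=2.3,interpolation=cv2.INTER_CUBIC))
```

```text
(no output)
```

View pics/z4.png

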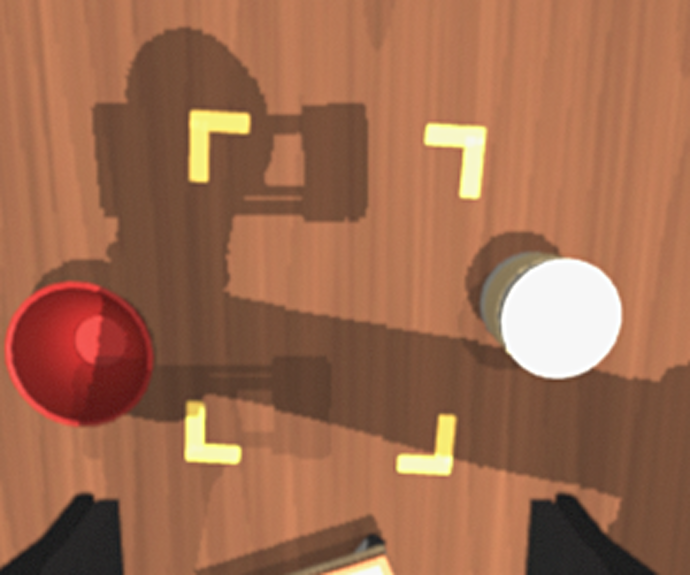

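All four corners show clearly, with inner vertices at (209,130), (464,144), (204,443) and (436,456) in the crop. I'll compute the mark, then approach and push the first stage.

```bash
cat >> h.py <<'E'
OFF=.118+.0155
def tcp(c,yaw,back=0.):
    h=np.array([np.cos(np.radians(yaw)),np.sin(np.radians(yaw))])
    return list(np.array(c[:2])-(OFF+back)*h)+[.088],[180,0,yaw]
def push(c0,y0,c1,y1,n,rate=.06):
    "walk the caddy pose from (c0,y0) to (c1,y1) in n chords"
    for t in np.linspace(0,1,n+1)[1:]:
        p,o=tcp(np.array(c0)*(1-t)+np.array(c1)*t,y0*(1-t)+y1*t); env.move_straight(p,o,rate=rate)
E
python3 - <<'E'
from h import *
f=env.grab_frame("wrist")
c=[pix2z(f,180+x/2.3,20+y/2.3,0) for x,y in((209,130),(464,144),(204,443),(436,456))]
fl,fr,rl,rr=c; h=(fl+fr-rl-rr)/2; w=(fl+rl-fr-rr)/2
print("mark",sum(c)/4,np.linalg.norm(h),np.linalg.norm(w),np.degrees(np.arctan2(h[1],h[0])),np.degrees(np.arctan2(w[1],w[0]))-90)
c0,y0=[.5213,.0245],-70.7
p,o=tcp(c0,y0,.05)
env.goto(p[:2]+[.25],o); env.move_straight(p,rate=.15)
s=env.read_state();print(s["position"],s["force"],s["clock"])
p,o=tcp(c0,y0,.008); env.move_straight(p,rate=.08)
p,o=tcp(c0,y0,-.003); print(env.move_straight(p,rate=.03)); s=env.read_state();print(s["position"],s["force"])
# first metres: path centre along heading, turning to -92
c,y=np.array(c0),y0; ds=.02; c=c+.003*np.array([np.cos(np.radians(y)),np.sin(np.radians(y))])
for i in range(5):
    y1=y0-21*(i+1)/6; m=np.radians((y+y1)/2); c1=c+ds*np.array([np.cos(m),np.sin(m)])
    push(c,y,c1,y1,1); c,y=c1,y1
print("nominal",c,y); s=env.read_state();print(s["position"],s["force"],s["clock"])
for n in("scene","side","wrist"):
    f=env.grab_frame(n); cv2.imwrite(f"pics/{n}5.png",f["image"])
    if n!="wrist":
        for t in("deck_tin_center","deck_jar_center","roll_center"): print(n,t,[(np.round(r["xyz"],3),round(r["score"],2)) for r in env.search_frame(f,t)[:2]])
    else: print(f["position"],f["orientation"])
a=cv2.imread("pics/scene5.png")[140:340,180:400];b=cv2.imread("pics/side5.png")[110:260,250:450];w=cv2.imread("pics/wrist5.png")
A=cv2.resize(a,(440,400));B=cv2.resize(b,(360,270));W=cv2.resize(w,(360,225))
z=np.zeros((500,800,3),np.uint8);z[:400,:440]=A;z[:270,440:]=B;z[270:495,440:]=W;cv2.imwrite("pics/z5.png",z)
E
```

```text
mark [ 0.52648502 -0.26995513  0.        ] 0.22966025320846783 0.1791151810817437 -92.82752828100448 -93.04950270599994
[0.46127405 0.1980641  0.08880309] [-0.39546148  0.14829391 -0.13092872] 21.125
False
[0.47818834 0.14753031 0.0880083 ] [ 0.53897755  0.00930161 -0.78400288]
nominal [ 0.54053264 -0.07627449] -88.2
[0.53618135 0.05647328 0.08789622] [-0.0803172   0.24567759 -0.95410604] 24.8583
scene deck_tin_center [(array([ 0.59 , -0.038,  0.095]), 0.89), (array([0.701, 0.002, 0.049]), 0.74)]
scene deck_jar_center [(array([ 0.526, -0.04 ,  0.096]), 0.77)]
scene roll_center [(array([ 0.575, -0.11 ,  0.047]), 0.65), (array([0.519, 0.561, 0.063]), 0.62)]
side deck_tin_center [(array([0.684, 0.036, 0.038]), 0.5), (array([0.548, 0.447, 0.073]), 0.2)]
side deck_jar_center [(array([ 0.488, -0.02 ,  0.076]), 0.38)]
side roll_center [(array([0.493, 0.593, 0.072]), 0.85), (array([0.479, 0.37 , 0.006]), 0.68)]
[ 0.53742379 -0.0151587   0.25037482] [-1.55444050e+01  3.39461343e-02 -1.78182847e+02]
```

View pics/z5.png

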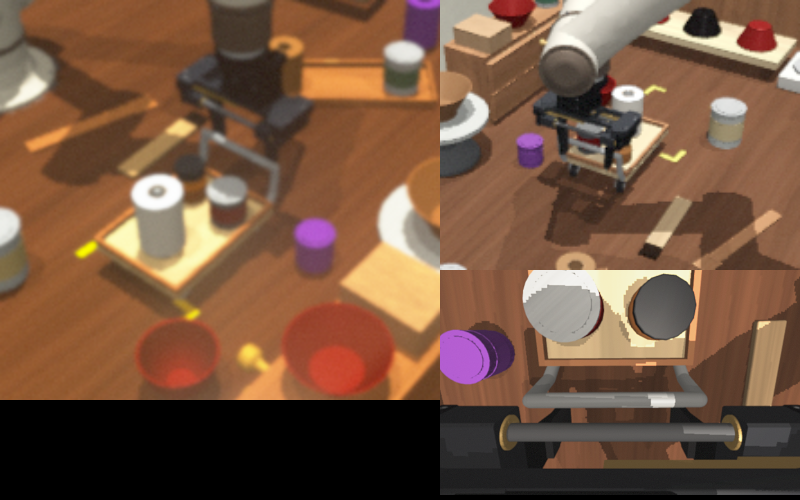

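The wrist view (lower right) shows the bar square across the fingers, ends at about (525,400) and (706,398), and the caddy about 4 mm left of the nominal line. The roll, tin and jar are upright. The mark is at (0.5265,-0.270), heading -93°. I'll push on with a slight S-correction and stop 15 mm short to look.

Run:
```python
from h import *
w=dict(fx=355.805,fy=355.805,cx=320.715,cy=200.142,position=[.53742379,-.0151587,.25037482],orientation=[-15.544405,.03394613,-178.182847])
print("bar",pix2z(w,151,231,.105),pix2z(w,473,229,.105))
u=lambda a:np.array([np.cos(np.radians(a)),np.sin(np.radians(a))])
c,y=np.array([.54053,-.07627]),-88.2
G=np.array([.5225,-.270])-.015*u(-93)
for y1 in(-92,-96,-98.5): 
    c1=c+.022*u((y+y1)/2); push(c,y,c1,y1,1); c,y=c1,y1
print(c,y,"remaining dir",G-c)
push(c,y,G,-93,5)
s=env.read_state();print(s["position"],s["force"],s["clock"])
p,o=tcp(G,-93,.04); env.move_straight(p,rate=.1); env.move_straight(p[:2]+[.25],rate=.25)
env.goto([.53,-.24,.44],[180,0,-90])
f=env.grab_frame("wrist"); cv2.imwrite("pics/w6.png",f["image"]); print(list(f["position"]),list(f["orientation"]))
for t in("deck_tin_center","deck_jar_center","roll_center","bowl_center","side_tin_center"): print(t,[(np.round(r["xyz"],3),round(r["score"],2)) for r in env.search_frame(f,t)[:2]])
print(env.read_state()["clock"])
cv2.imwrite("pics/z6.png",cv2.resize(f["image"][10:280,170:490],None,fx=2.2,fy=2.2,interpolation=cv2.INTER_CUBIC))
```

```text
bar [0.60952483 0.04152911 0.105     ] [0.46979343 0.03614182 0.105     ]
[ 0.53618058 -0.14204048] -98.5 remaining dir [-0.01289554 -0.11298007]
[ 0.53008319 -0.12229113  0.08797674] [-0.59401113 -0.53597937 -0.78114697] 29.6
[np.float64(0.5294288926959378), np.float64(-0.3120139965799736), np.float64(0.5998344338996592)] [np.float64(-15.643502794503743), np.float64(-0.18567179687423085), np.float64(-179.97320601334962)]
deck_tin_center [(array([0.696, 0.035, 0.055]), 0.73), (array([ 0.567, -0.218,  0.1  ]), 0.63)]
deck_jar_center [(array([ 0.499, -0.211,  0.102]), 0.56)]
roll_center [(array([ 0.523, -0.302,  0.139]), 0.74), (array([ 0.495, -0.212,  0.103]), 0.62)]
bowl_center [(array([ 0.705, -0.242,  0.028]), 0.65), (array([ 0.529, -0.258,  0.044]), 0.17)]
side_tin_center [(array([ 0.384, -0.274,  0.088]), 0.61)]
32.225
```

View pics/z6.png

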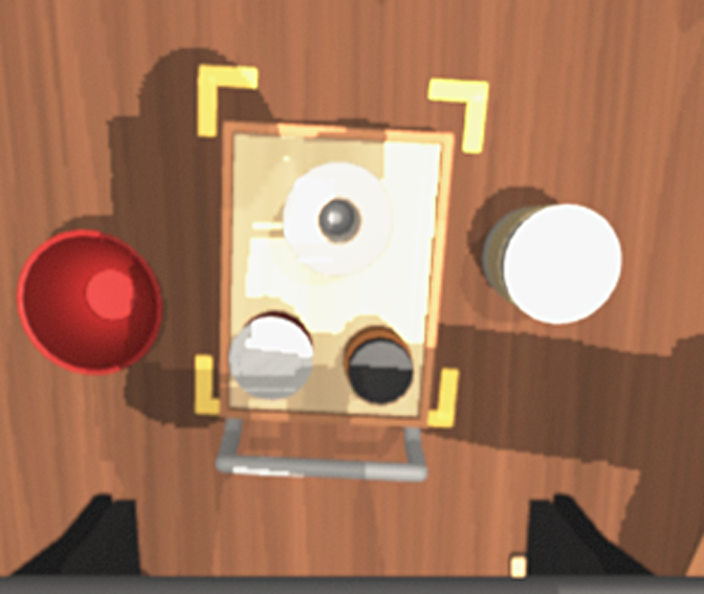

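The caddy stands almost square in the mark: deck corners (222,122), (453,133), (221,416) and (432,427), with the roll, tin and jar upright.

Run:
```python
from h import *
w=dict(fx=355.805,fy=355.805,cx=320.715,cy=200.142,position=[.52942889,-.312014,.59983443],orientation=[-15.6435,-.18567,-179.9732])
def rect(q,z):
    c=[pix2z(w,170+x/2.2,10+y/2.2,z) for x,y in q]; fl,fr,rl,rr=c; h=(fl+fr-rl-rr)/2; v=(fl+rl-fr-rr)/2
    print((sum(c)/4).round(4),np.linalg.norm(h).round(3),np.linalg.norm(v).round(3),np.degrees(np.arctan2(h[1],h[0])).round(1),np.degrees(np.arctan2(v[1],v[0])).round(1)-90)
rect([(222,122),(453,133),(221,416),(432,427)],.058)
rect([(217,84),(469,99),(213,400),(441,412)],0)
print("roll",pix2z(w,170+337/2.2,10+219/2.2,.142))
```

```text
[ 0.5274 -0.2574  0.058 ] 0.199 0.151 -92.1 -92.8
[ 0.525 -0.27   0.   ] 0.232 0.18 -92.9 -93.1
roll [ 0.52486316 -0.30116106  0.142     ]
```

12.6 mm short and otherwise well aligned. I'll finish with one slow push and check.

Run:
```python
from h import *
c0,y=np.array([.5272,-.2574]),-92.5
p,o=tcp(c0,y,.045); env.goto(p[:2]+[.25],o); env.move_straight(p,rate=.15)
p,_=tcp(c0,y,.006); env.move_straight(p,rate=.08)
p,_=tcp(c0,y,-.0115); env.move_straight(p,rate=.03)
env.dwell(.3); p,_=tcp(c0,y,.045); env.move_straight(p,rate=.08); env.move_straight(p[:2]+[.25],rate=.25)
env.goto([.53,-.24,.44],[180,0,-90])
f=env.grab_frame("wrist"); cv2.imwrite("pics/w7.png",f["image"]); print(list(f["position"]),list(f["orientation"]))
for t in("deck_tin_center","deck_jar_center","roll_center"): print(t,[(np.round(r["xyz"],3),round(r["score"],2)) for r in env.search_frame(f,t)[:2]])
print(env.read_state()["clock"])
cv2.imwrite("pics/z7.png",cv2.resize(f["image"][10:280,170:490],None,fx=2.2,fy=2.2,interpolation=cv2.INTER_CUBIC))
```

```text
[np.float64(0.5294376481071902), np.float64(-0.31201397912539497), np.float64(0.5998592365204571)] [np.float64(-15.64218727643411), np.float64(-0.18340290846902738), np.float64(-179.97246281405617)]
deck_tin_center [(array([ 0.567, -0.229,  0.103]), 0.87), (array([0.696, 0.031, 0.054]), 0.71)]
deck_jar_center [(array([ 0.501, -0.224,  0.105]), 0.96)]
roll_center [(array([ 0.525, -0.312,  0.14 ]), 0.89)]
38.95
```

View pics/z7.png

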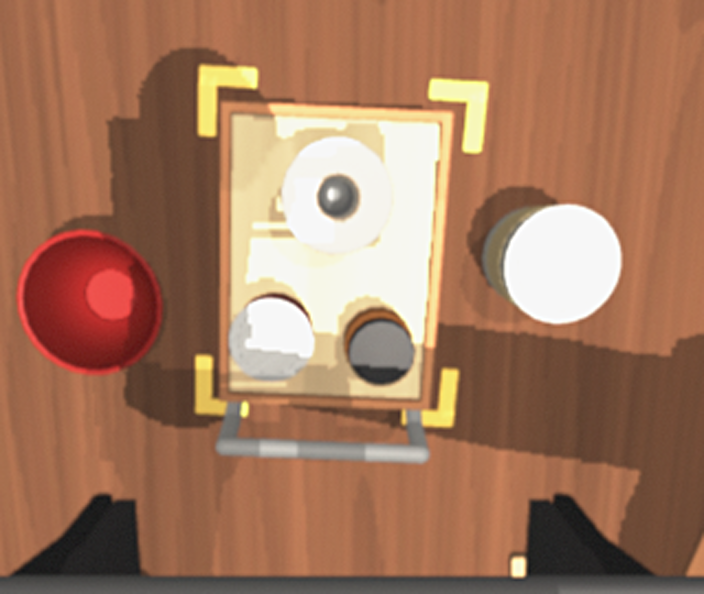

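The caddy moved about 11 mm forward. Its deck corners, (221,103) to (433,409), now sit within the tape corners and square to them. The roll is seated at (337,194), the tin and jar are upright, and the arm is clear, so I'll hand in.

```bash
python3 -c "
from h import *
print(env.close_job())"
```

```text
the job is handed in; nothing more can be done
None
```

I've handed the job in, but it returned no verdict: the white roll is fully down on the spindle, and the caddy stands square in the yellow mark (about 2–3 mm off centre, about 1° off its heading) with the tin and jar upright; I never checked the castors' trailing directly.

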